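Close a finned control unit with its cover and clamp it

ROBOT

A 6-joint arm with a two-finger parallel gripper is mounted at the origin on the work surface. World frame = base frame: x ahead of the robot, y to its left, z up, the work surface at z = 0. Lengths are in mm, angles in degrees, forces in N, time in s.
With the tool pointing down it reaches from about 350 to 950 mm from the base axis. Payload 17.4 kg.
Tool frame: the origin (TCP) lies between the finger pads; the fingertips stand arm.finger_overhang ahead of it and the grasp point (between the pads) lies 2 mm behind it (arm.finger_overhang is the distance from the TCP to the fingertips, in mm); z points along the fingers, y is the line along which they close (so a half turn about z gives the same grasp; the last joint's range is limited). The gripper opens to 93 mm and grips with 3 to 60 N. Pads are 15 mm wide; open, the fingers measure 128 mm over their backs; the gripper's body (75 mm by 188 mm) begins 65 mm behind the grasp point.
Start: joints at [-77.223, 6.646, 82.598, -0, 90.757, -2.166], TCP at [174.041, -652.183, 235.646] pointing down, gripper open.
Joint ranges: [-162.19, 162.19], [-47.58, 125.68], [4.15, 143.07], [-65.23, 245.23], [0.69, 171.88], [-170.13, 170.13]. Speed limits (degrees/s): [108.29, 108.29, 127.2, 180, 180, 180].

INTERFACE

Orientations are given as [roll, pitch, yaw] about the fixed x, y, z axes, in that order (R = Rz(yaw) Ry(pitch) Rx(roll)).
In Python, from cell import arm gives the robot as it stands.
- The arm moves only by the tool servo_tool, never from a script. Its argument "targets" is a list that holds one entry, the list of rows, each a list of 6 numbers: the shift along the world's x, y, z each as a share of 600 mm, from -1 to 1, then the turn, a rotation vector about the world's x, y, z each as a share of 90 degrees, from -1 to 1. A call has 1 to 5 rows; each row shifts and turns the commanded pose from where the row before left it; what a row does not reach is not made up. A row lasts 1/12 s, in which the tool goes at most 41.7 mm and 7.16 degrees, less where a joint would pass 70% of its speed; a pose out of reach is approached as far as the arm can. A call with a number of a shift or a turn outside -1 to 1 is refused whole. A call with a gripper value outside its range is refused whole. "fingers" is the opening, from 0 (shut) to 1 (fully open), set as the call begins (left out, the last holds). The fingers move at their own pace and stop on an object; the grip force is fixed at half the most. Time passes only in rows, so rows that do not move let the fingers close. It gives the time, the measured TCP pose, the force, the opening and the grip force at its end, in the units of the state.
- arm.read_state(): the state, without advancing time (a new reading comes with each control period).
- arm.get_image(name): name is "scene" or "top" or "wrist"; returns the picture (384x512x3 uint8, blue, green, red); there is no depth.
- arm.camera_info(name): a dict with "mtx" (3x3 intrinsics, pixels), "distortion" ([k1, k2, p1, p2, k3] as OpenCV has them; the pictures are not rectified), "extrinsics" (4x4, takes a point from world to camera coordinates). Camera axes: x right, y down, z forward; pixel columns grow to the right and rows downward; lengths in mm; the calibration is good to about 2 mm. A picture is of the moment at which its call begins: read the wrist's pose just before it. camera_info takes no time and is no camera call; for the wrist camera it gives the pose at the moment of the call.
- arm.job_done(): hands the job in; it is judged then, once.
The state is a dict: "clock": time; "joint_positions": joint angles; "qd": joint speeds; "tau": joint torques, N m; "tool_pos": TCP position; "eef_rot": TCP orientation; "force": force on the tool from outside, world axes, zero at the start; "ft_torque": the same for the moment, N m; "grip_width": opening from 0.0 (shut) to 1.0 (fully open); "grip_force": force on a finger pad.
Only numpy, scipy, OpenCV 4.12 (cv2) and the standard library are available. Lean on these libraries where they do the work, as an engineer would, in place of code of your own. Each camera call takes 0.05 s, during which the arm holds its last target. There are 200 camera calls.

TASK

Close the open finned housing in the assembly fixture: pick up the cover plate with the bow handle and lower it, kept level, over the two guide pins until it sits flush on the rim; do not let it drop. Then swing the toggle clamp's handle over and down as far as it goes, so that the clamp holds the cover. Leave the other things on the bench where they are.

Things in the scene. Friction and masses are not known exactly. Their poses are not given: they have to be found in the camera images.
- fixture: Assembly fixture, fixed to the bench: aluminium plate 190 x 275 x 12 mm carrying an open dark finned housing with bare aluminium rim (160 mm along x, 120 mm along y, rim 72 mm above the bench) and, on a riser at its -y side, a toggle clamp. Origin on the bench under the middle of the housing; z up, x along the housing's long side, y away from the clamp, whose parts turn in the plane x = 0.
- seat (a point): Middle of the housing's rim plane (fixture x = 0, y = 0, 72 mm above the bench), axes as the fixture. The cover's origin comes to rest here, its x and y along the fixture's.
- pin_near (a point): Tip of the guide pin at the robot's end of the rim, fixture x = -68 mm, y = +22 mm. The two steel pins are 10 mm thick, stand 34 mm above the rim and have rounded noses over their last 10 mm. Both stand off the middle line on the +y side, so the cover fits only one way round.
- pin_far (a point): Tip of the other guide pin, fixture x = +68 mm, y = +22 mm.
- cover: Loose aluminium plate 160 (x) x 120 (y) x 6 mm, about 0.4 kg, lying flat. Origin mid-underside, z up. Two through holes of 11.5 mm at x = -68 and +68, y = +22 mm. Black bow handle along x over its middle: bar 112 mm long, 12 mm wide and high, centre line 36 mm above the underside, posts at x = -50 and +50 mm, 24 mm free under the bar. Starts turned less than 40 degrees from how it must lie.
- clamp_handle (a joint): Toggle clamp's handle: 0 to 0.15 standing up (open), 1.20 rad down at its stop (closed). It stays where it is left; at its end it takes 2 to 5 N to close and about 6 N to lift open again. As it goes down, the clamp's arm (open: upright at fixture y = -85 to -155 mm, up to 190 mm high, clear of the cover's way down) swings over to the housing and its sprung pad presses on the cover with about 2 N.
- handle_pivot (a point): Point on the handle's hinge axis: fixture x = 0, y = -155 mm, 98 mm above the bench. The axis runs along the fixture's x.
- handle_end (a point): Free end of the clamp's handle, on its centre line, 118 mm from the hinge axis. The last 80 mm are a black rubber grip 18 mm wide (along the hinge axis) and 15 mm thick. From the pivot the line to it rises towards the fixture's -y, 75 degrees above level at joint value 0 and 6 degrees when closed.
- fan_cover: Bystander: smaller loose plate 120 x 90 x 5 mm with a round fan grille, no handle. Origin in the middle of its underside.
- screwdriver: Bystander: loose screwdriver, 180 mm, lying on the bench. Origin in the middle of its length.
- multimeter: Bystander: loose multimeter 150 x 78 x 42 mm. Origin in the middle of its underside.
- cleaner: Bystander: loose white bottle, 60 mm thick, 160 mm high. Origin in the middle of its foot.
- flux_jar: Bystander: loose amber glass jar, 54 mm thick, 55 mm high. Origin in the middle of its foot.
- clamp_pad: Rubber pad, 16 mm thick, at the end of the clamp's arm; origin in the middle of its free face. With the clamp closed it presses on the cover's top near its edge, at fixture x = 0, y = -45 mm. It gives up to 11 mm on its spring, 8 mm of it when closed.
Things that resemble listed ones, but are neither listed nor needed, are in the scene too. What is shaped like the cover but red is not meant.

How it is judged (in metres and radians):
On the way, in this order (a step that is already met when the one before it is completed fails the run):
1. the cover is threaded on both guide pins, level, and the clamp still open (z of cover in the frame of seat between 0.005 and 0.022 m and horizontal distance between cover and seat below 0.006 m and angle between cover's own z axis and vertical below 0.12 rad and value of joint clamp_handle below 0.5 rad).
2. the cover sits flush on the rim, the clamp still open (z of cover in the frame of seat below 0.003 m and horizontal distance between cover and seat below 0.004 m and angle between cover's own z axis and vertical below 0.03 rad and value of joint clamp_handle below 0.5 rad), for 0.2 s.
3. the clamp's handle is down and closed (value of joint clamp_handle above 1.1 rad), for 0.1 s.
At the end, for the whole second after the job is handed in: The cover lies on both guide pins, flush on the rim (within 3 mm in height, 4 mm sideways, 1.7 degrees of level, 2.3 degrees of turn) and at rest, the clamp's handle is down (above 1.1 rad) and the clamp's pad presses on the cover (z of cover in the frame of seat between -0.003 and 0.003 m and horizontal distance between cover and seat below 0.004 m and angle between cover's own z axis and vertical below 0.03 rad and angle between the x axis of cover and the x axis of seat, either way round below 0.04 rad and linear speed of cover below 0.01 m/s and value of joint clamp_handle above 1.1 rad and contact force between clamp_pad and cover above 0.3 N); the robot touches nothing.
It fails at once if the cover is tilted more than 10 degrees while it is on the pins (horizontal distance between cover and seat below 0.015 m and z of cover in the frame of seat below 0.025 m and angle between cover's own z axis and vertical above 0.175 rad).
It fails at once if the cover is dropped onto the housing (it moves faster than 0.3 m/s on the pins) (horizontal distance between cover and seat below 0.03 m and z of cover in the frame of seat below 0.03 m and linear speed of cover above 0.3 m/s).
It fails at once if a bystander is pushed more than 30 mm from its place (distance of any of fan_cover, screwdriver, multimeter, cleaner, flux_jar from where it was at the start of the episode above 0.03 m).
It also fails if it takes over 56 s, if anything falls off the work surface, if the arm or the gripper's body presses on something with over 40 N, if the wrist force passes 120 N, or if a joint passes its speed limit or range.

## Working session

There is one attempt and no reset: what is moved stays moved. The work goes in short steps, Python scripts to look and compute and a tool call to move; the robot and the scene stay as the last step left them, time stands still between calls to the robot, and variables do not carry over. Pictures are saved under pics/ and viewed, at most 10 in all, crops included, and the job is handed in when it is done.

Besides the shell and the picture viewer there is one more tool, called after "Emit:" as a command line: name --argument value ..., lists and objects as JSON in quotes. servo_tool: Moves the arm, as the interface text tells. Shift numbers are shares of 600 mm and turn numbers shares of 90 degrees, none past 1 either way. Its arguments: {"type":"object","properties":{"targets":{"type":"array","items":{"type":"array","items":{"type":"array","items":{"type":"number"}}}},"fingers":{"type":"number"}},"required":["targets"]}

```bash
mkdir -p pics; ls
cat > h.py <<'E'
import numpy as np, cv2
from cell import arm
def ray(name,uv,z,ci=None):
    ci=ci or arm.camera_info(name); K=np.array(ci["mtx"]);D=np.array(ci["distortion"]);E=np.array(ci["extrinsics"])
    p=cv2.undistortPoints(np.array(uv,float).reshape(-1,1,2),K,D).reshape(-1,2)
    R,t=E[:3,:3],E[:3,3]; c=-R.T@t
    d=np.c_[p,np.ones(len(p))]@R
    return c+d*((z-c[2])/d[:,2])[:,None]
def proj(name,P,ci=None):
    ci=ci or arm.camera_info(name);E=np.array(ci["extrinsics"])
    return cv2.projectPoints(np.array(P,float).reshape(-1,1,3),cv2.Rodrigues(E[:3,:3])[0],E[:3,3],np.array(ci["mtx"]),np.array(ci["distortion"]))[0].reshape(-1,2)
E
python3 - <<'E'
from h import *
for n in("top","scene"):
    i=arm.get_image(n); cv2.imwrite(f"pics/{n}0.png",i); cv2.imwrite(f"pics/{n}0b.png",cv2.resize(i,(800,600),interpolation=cv2.INTER_CUBIC))
    E=np.array(arm.camera_info(n)["extrinsics"]);print(n,-E[:3,:3].T@E[:3,3])
print(arm.read_state())
print(arm.__dict__.get('finger_overhang'),arm.finger_overhang)
E
```

```text
pics
top [ 318.74779971  114.6524892  1471.40938378]
scene [1169.25158515 -598.60142231  826.95490587]
{'clock': 0.1, 'joint_positions': array([-7.72232901e+01,  6.67018540e+00,  8.26317588e+01, -7.11206710e-04,
        9.07562436e+01, -2.16429740e+00]), 'qd': array([-0.01832979, -0.03885719, -0.10673709,  0.09913206,  0.04670605,
        0.11128846]), 'tau': array([ 2.36693922e-03, -7.22890162e+01, -6.23867011e+01,  7.82586588e-02,
        2.28559272e-02, -6.92006051e-05]), 'tool_pos': array([ 173.99946427, -652.0158223 ,  234.99474225]), 'eef_rot': array([-1.79941827e+02, -1.48682105e-03,  1.49409975e+01]), 'force': array([ 0.59765717, -0.5405824 ,  0.75900601]), 'ft_torque': array([-0.0442348 ,  0.00372745, -0.02496501]), 'grip_force': 0.0, 'grip_width': 1.0010719182848156}
None 17.0
```

View pics/top0b.png

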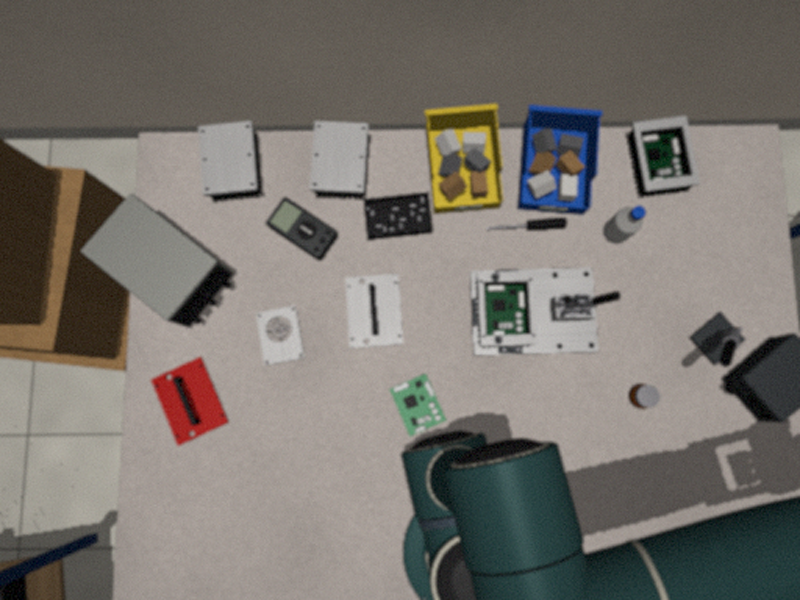

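View pics/scene0b.png

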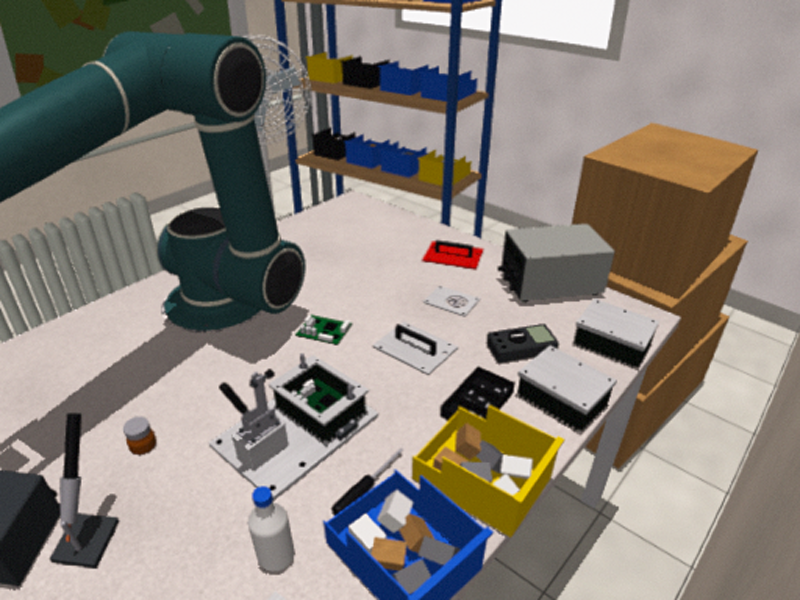

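The top view (800x600 px) shows the cover at about (375,312) with its black handle, and the fixture at (535,312) with the clamp to its right (-y). The red decoy is at (190,400). Next I'll zoom in on both.

Run:
```python
from h import *
i=cv2.imread("pics/top0.png")
c=i[160:240,210:410]; cv2.imwrite("pics/c1.png",cv2.resize(c,(800,320),interpolation=cv2.INTER_CUBIC))
hsv=cv2.cvtColor(i,cv2.COLOR_BGR2HSV)
print(hsv[185,225],hsv[190,215],hsv[190,360],hsv[160,280])
# cover handle
roi=np.zeros(i.shape[:2],np.uint8); roi[176:218,228:252]=1
m=((hsv[...,2]<90)&(roi>0)).astype(np.uint8)
cs,_=cv2.findContours(m,0,2); h=max(cs,key=cv2.contourArea); r=cv2.minAreaRect(h); b=cv2.boxPoints(r)
print("handle",ray("top",[r[0]],42), ray("top",b,42))
for nm,(y0,y1,x0,x1),z in(("cover",(165,232,212,266),6),("fixplate",(165,235,292,392),12)):
    g=cv2.GaussianBlur(i,(3,3),0)[y0:y1,x0:x1]; hv=cv2.cvtColor(g,cv2.COLOR_BGR2HSV)
    m=((hv[...,2]>205)).astype(np.uint8)
    cs,_=cv2.findContours(m,0,2); k=max(cs,key=cv2.contourArea); r=cv2.minAreaRect(k); b=cv2.boxPoints(r)+[x0,y0]
    w=ray("top",b,z); print(nm,cv2.contourArea(k),b.round(1).tolist(),w.round(1).tolist(),np.linalg.norm(w-np.roll(w,1,0),axis=1), w.mean(0))
    print(np.percentile(g[...,1],[5,25,50,75,95]))
```

```text
[  8   5 193] [ 12  23 170] [30  3 79] [  9  21 167]
handle [[517.97331799 192.73100219  42.        ]] [[571.49811179 202.32567075  42.        ]
 [572.28968859 192.70263833  42.        ]
 [465.05899343 183.24329358  42.        ]
 [464.28058128 192.75671559  42.        ]]Traceback (most recent call last):
  File "<stdin>", line 14, in <module>
ValueError: max() iterable argument is empty
```

View pics/c1.png

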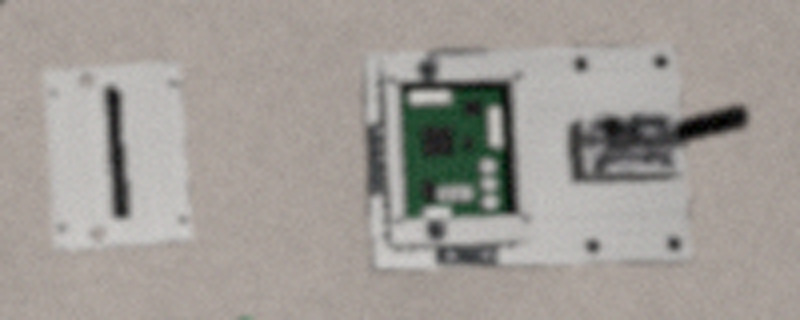

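The zoomed crop shows the cover's holes on its left (+y) side at crop pixels (86,79) and (98,234). The guide pins are at (428,69) and (436,230), so only a small turn is needed. Now for the numbers.

Run:
```python
from h import *
o=lambda u,v:[210+(u-1.5)/4,160+(v-1.5)/4]
p=ray("top",[o(428,69),o(436,230)],106); print("pins",p.round(1),np.linalg.norm(p[0]-p[1]))
d=p[0]-p[1]; yf=np.arctan2(d[1],d[0]);n=np.array([-np.sin(yf),np.cos(yf)])
print("yaw",np.degrees(yf),"fix",p.mean(0)[:2]-22*n)
h=ray("top",[o(86,79),o(98,234)],6); d=h[0]-h[1]; yc=np.arctan2(d[1],d[0]);n=np.array([-np.sin(yc),np.cos(yc)])
print("holes",h.round(1),np.linalg.norm(d),np.degrees(yc),"cov",h.mean(0)[:2]-22*n)
# plate corners fixture z=12
w=ray("top",[o(366,55),o(673,45),o(690,258),o(378,267)],12);print("fixplate",w.round(1))
w=ray("top",[o(45,72),o(181,64),o(192,238),o(55,248)],6);print("cover",w.round(1),w.mean(0))
E=np.array(arm.camera_info("wrist")["extrinsics"]);print("wristcam",-E[:3,:3].T@E[:3,3],E[2,:3],np.array(arm.camera_info("wrist")["mtx"]).round())
```

```text
pins [[574.9 -66.7 106. ]
 [442.3 -69.2 106. ]] 132.63148770093437
yaw 1.0939920160997854 fix [509.03825096 -89.97705473]
holes [[587.8 221.8   6. ]
 [450.6 211.1   6. ]] 137.61963758007465 4.442535889050092 cov [520.87213452 194.52004862]
fixplate [[ 605.6  -25.1   12. ]
 [ 611.8 -294.6   12. ]
 [ 424.7 -299.4   12. ]
 [ 419.3  -31.    12. ]]
cover [[594.4 258.    6. ]
 [600.4 137.8   6. ]
 [446.3 129.3   6. ]
 [438.7 248.5   6. ]] [519.96569233 193.42559103   6.        ]
wristcam [ 244.76145758 -634.1431462   383.63406977] [-0.25665373 -0.0673673  -0.96415274] [[312.   0. 252.]
 [  0. 312. 194.]
 [  0.   0.   1.]]
```

Emit:
servo_tool --targets '[[[0.02, 0.05, 0.03, 0, 0, -0.01], [0.02, 0.055, 0.03, 0, 0, -0.01], [0.02, 0.055, 0.03, 0, 0, -0.01], [0.02, 0.055, 0.03, 0, 0, -0.01], [0.02, 0.055, 0.03, 0, 0, -0.01]]]'

```text
clock: 0.52
tool_pos: [234.2, -488.5, 326.0]
eef_rot: [-180.0, 0.0, 10.4]
force: [1.3, 0.6, 0.5]
grip_width: 0.998
grip_force: 0.0
```

Emit:
servo_tool --targets '[[[0.025, 0.06, 0.01, 0, 0, -0.01], [0.025, 0.06, 0.01, 0, 0, -0.01], [0.025, 0.06, 0.01, 0, 0, -0.01], [0.025, 0.06, 0.01, 0, 0, -0.01], [0.025, 0.06, 0.01, 0, 0, -0.01]]]'

```text
clock: 0.93
tool_pos: [309.1, -308.4, 355.7]
eef_rot: [-180.0, -0.0, 5.9]
force: [0.2, 0.8, 0.1]
grip_width: 1.002
grip_force: 0.0
```

Emit:
servo_tool --targets '[[[0.03, 0.06, 0, 0, 0, -0.01], [0.03, 0.06, 0, 0, 0, -0.01], [0.03, 0.06, 0, 0, 0, -0.01], [0.03, 0.06, 0, 0, 0, -0.01], [0.03, 0.06, 0, 0, 0, 0]]]'

```text
clock: 1.35
tool_pos: [399.2, -128.2, 355.7]
eef_rot: [180.0, -0.0, 2.3]
force: [-0.1, -0.9, 0.3]
grip_width: 1.0
grip_force: 0.0
```

Run:
```python
from h import *
import pickle
ci=arm.camera_info("wrist"); i=arm.get_image("wrist"); pickle.dump(ci,open("w1.pkl","wb"))
cv2.imwrite("pics/w1.png",i); cv2.imwrite("pics/w1b.png",cv2.resize(i,(800,600),interpolation=cv2.INTER_CUBIC))
print(arm.read_state()["tool_pos"])
```

```text
[ 401.59031063 -122.86411117  355.49056869]
```

View pics/w1b.png

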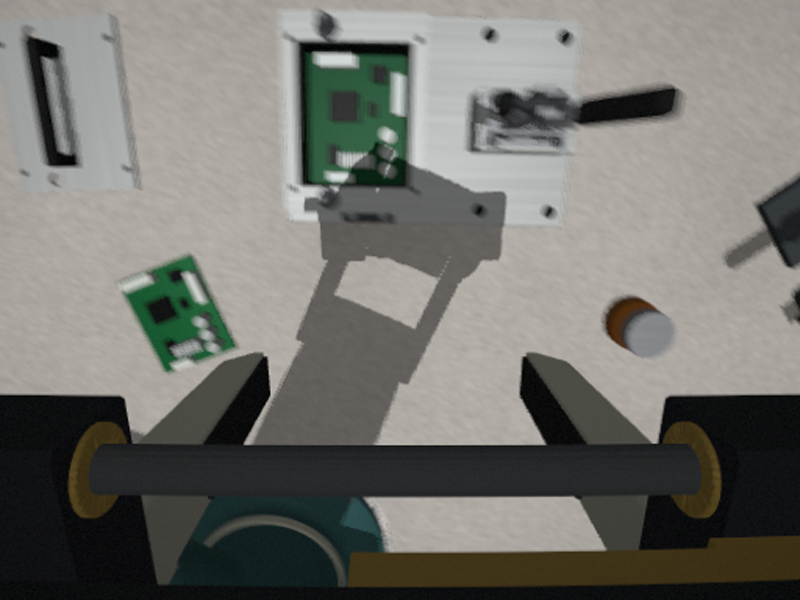

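The wrist view (800 px) shows the pin tips at (326,22) and (328,197), the clamp arm's top near (510,100) and the handle's end at (680,100). The gripper's long side lies along tool y. I'll move 30 mm along +x and take a still.

Emit:
servo_tool --targets '[[[0.05, 0.03, 0, 0, 0, 0], [0, 0, 0, 0, 0, 0], [0, 0, 0, 0, 0, 0], [0, 0, 0, 0, 0, 0], [0, 0, 0, 0, 0, 0]]]'

```text
clock: 1.82
tool_pos: [428.5, -112.8, 355.7]
eef_rot: [180.0, 0.0, 2.3]
force: [-0.7, 0.1, -0.1]
grip_width: 1.003
grip_force: 0.0
```

Run:
```python
from h import *
import pickle
ci=arm.camera_info("wrist"); i=arm.get_image("wrist"); pickle.dump(ci,open("w2.pkl","wb"))
cv2.imwrite("pics/w2.png",i)
print(arm.read_state()["tool_pos"])
c=i[:210,150:480]; cv2.imwrite("pics/w2c.png",cv2.resize(c,(800,509),interpolation=cv2.INTER_CUBIC))
# scene: arm-top crop
s=cv2.imread("pics/scene0.png")[220:320,120:260]; cv2.imwrite("pics/s0c.png",cv2.resize(s,(800,571),interpolation=cv2.INTER_CUBIC))
```

```text
[ 428.49959236 -112.89560498  355.75457282]
```

View pics/w2c.png

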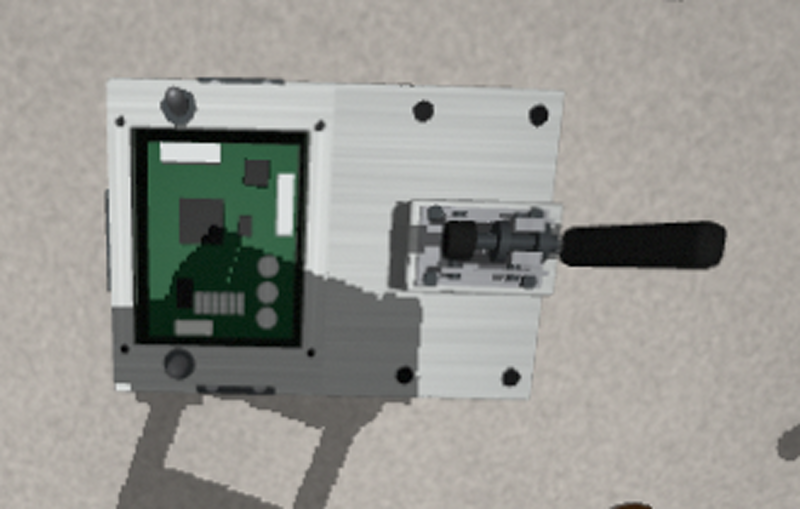

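View pics/s0c.png

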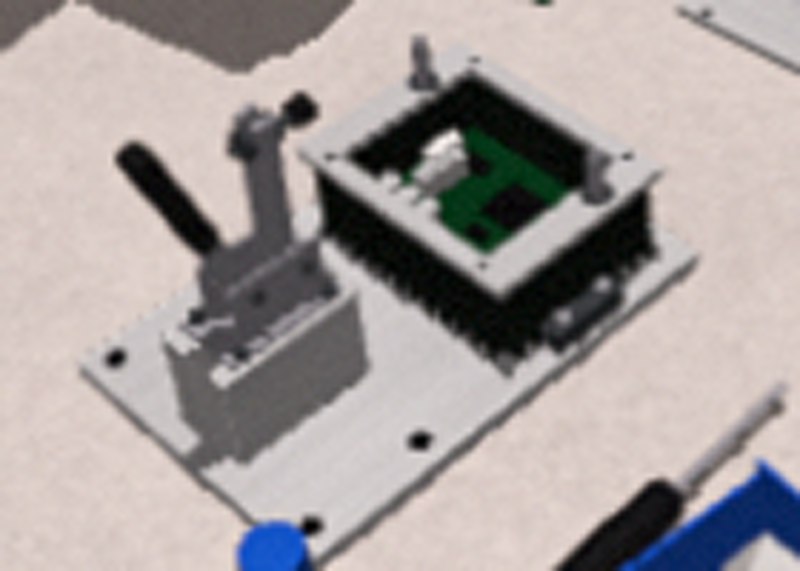

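The wrist crop shows the four rim screws at (120,121), (320,126), (124,350) and (311,352), and the pins at (179,100) and (179,362). The scene crop shows the clamp's pad tip at (315,108), pointing towards the housing, and the arm top at (250,110).

Run:
```python
from h import *
import pickle
ci=pickle.load(open("w2.pkl","rb")); i=cv2.imread("pics/w2.png"); g=cv2.cvtColor(i,6).astype(float)
k=330/800
def blob(u,v,r=3):
    u0,v0=150+u*k,v*k; U,V=int(round(u0)),int(round(v0)); w=g[V-r:V+r+1,U-r:U+r+1]; w=np.clip(np.median(w)-15-w,0,None)
    yy,xx=np.mgrid[V-r:V+r+1,U-r:U+r+1]; return [(w*xx).sum()/w.sum(),(w*yy).sum()/w.sum()]
s=ray("",[blob(*p) for p in((120,121),(320,126),(311,352),(124,350))],72,ci)
print("screws",s.round(1).tolist(),s.mean(0).round(1)); 
ang=lambda d:np.degrees(np.arctan2(d[1],d[0]))
print("yaws",ang(s[0]-s[3]),ang(s[1]-s[2]),ang(s[0]-s[1])-90,ang(s[3]-s[2])-90)
b=ray("",[blob(*p,6) for p in((423,111),(539,115),(511,377),(405,375))],12,ci)
print("bolts",b.round(1).tolist(),b.mean(0).round(1),ang(b[0]-b[3]),ang(b[1]-b[2]),ang(b[0]-b[1])-90,ang(b[3]-b[2])-90)
f=s.mean(0)[:2]; yw=np.radians(1.3)
def W(x,y,z): c,n=np.cos(yw),np.sin(yw); return [f[0]+c*x-n*y,f[1]+n*x+c*y,z]
P=[W(-68,22,72),W(-68,22,106),W(68,22,72),W(68,22,106),W(0,-155,98),W(0,-155-118*np.cos(1.309),98+118*np.sin(1.309)),W(0,-45,72),W(0,-100,190),W(80,60,72),W(-80,-60,72)]
print("pred crop px",((proj("",P,ci)-[150,0])/k).round())
# scene rays onto plane x_f=0
sc=arm.camera_info("scene")
for nm,p in(("pad",(315,108)),("armtop",(250,110)),("topmost",(255,98)),("hend",(135,150)),("pintip_near",(418,40)),("pinfar",(598,155))):
    uv=[120+p[0]*140/800,220+p[1]*100/571]; a=ray("scene",[uv],0,sc)[0];q=ray("scene",[uv],200,sc)[0]
    ex=np.array([np.cos(yw),np.sin(yw),0]);fx={"pintip_near":-68,"pinfar":68}.get(nm,0)
    t=(fx-(a-[*f,0])@ex)/((q-a)@ex); X=a+t*(q-a)-[*f,0]; print(nm,"yf",(X@[-np.sin(yw),np.cos(yw),0]).round(1),"z",X[2].round(1))
```

```text
screws [[571.7, -39.9, 72.0], [573.6, -145.6, 72.0], [453.5, -148.0, 72.0], [451.6, -42.1, 72.0]] [512.6 -93.9  72. ]
yaws 1.0106955845038914 1.1626659106020527 1.0449046914031896 1.067612268858852
bolts [[594.7, -212.2, 12.0], [595.9, -282.4, 12.0], [436.3, -285.3, 12.0], [434.8, -215.3, 12.0]] [ 515.4 -248.8   12. ] 1.0935743016486654 1.0450494588529293 0.9212396159645238 1.2076407394824713
pred crop px [[178. 363.]
 [173. 372.]
 [177. 106.]
 [171.  92.]
 [515. 245.]
 [698. 241.]
 [300. 242.]
 [457. 237.]
 [104.  80.]
 [321. 387.]]
pad yf -92.7 z 165.8
armtop yf -128.2 z 188.2
topmost yf -124.3 z 193.1
hend yf -189.6 z 205.4
pintip_near yf 25.8 z 97.2
pinfar yf 28.4 z 92.0
```

Emit:
servo_tool --targets '[[[0, 0.06, 0, 0, 0, 0.01], [0, 0.065, -0.01, 0, 0, 0.01], [0, 0.065, -0.02, 0, 0, 0.005], [0, 0.065, -0.02, 0, 0, 0], [0.01, 0.065, -0.02, 0, 0, 0]]]'

```text
clock: 2.28
tool_pos: [434.0, 80.6, 313.9]
eef_rot: [-180.0, -0.1, 4.5]
force: [0.6, -1.3, 1.2]
grip_width: 0.999
grip_force: 0.0
```

Emit:
servo_tool --targets '[[[0, 0.065, -0.02, 0, 0, 0], [0, 0.065, -0.02, 0, 0, 0], [0, 0.05, 0, 0, 0, 0], [0, 0, 0, 0, 0, 0], [0, 0, 0, 0, 0, 0]]]'

```text
clock: 2.7
tool_pos: [434.8, 188.1, 289.5]
eef_rot: [180.0, 0.0, 4.7]
force: [-0.8, -1.0, -0.5]
grip_width: 1.001
grip_force: 0.0
```

Run:
```python
from h import *
import pickle
st=arm.read_state();ci=arm.camera_info("wrist"); i=arm.get_image("wrist"); pickle.dump(ci,open("w3.pkl","wb"))
cv2.imwrite("pics/w3.png",i); print(st["tool_pos"],st["eef_rot"],abs(st["qd"]).max())
c=i[:210,90:420]; cv2.imwrite("pics/w3c.png",cv2.resize(c,(800,509),interpolation=cv2.INTER_CUBIC))
```

```text
[434.83980605 188.14034249 289.51538443] [1.79987052e+02 2.30826625e-02 4.67610044e+00] 2.634550006058453
```

View pics/w3c.png

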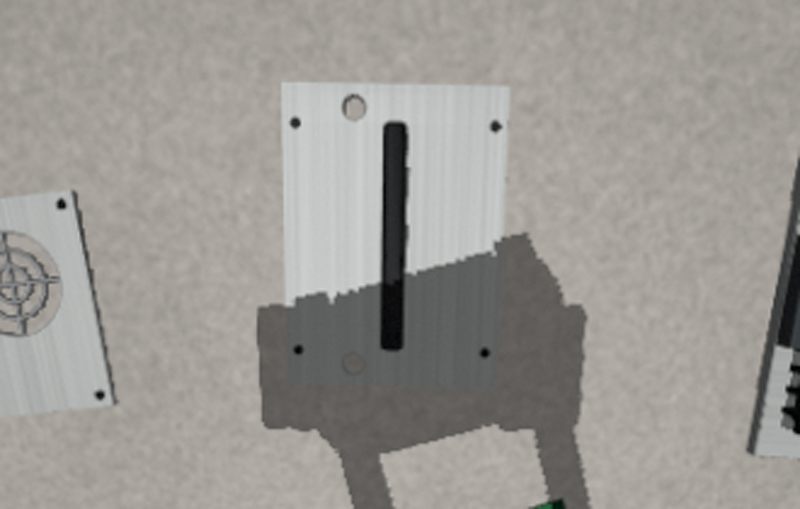

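The view shows the cover's screws at (295,122), (495,126), (298,350) and (485,352), its holes at (354,107) and (354,362), and the handle bar from (396,122) to (392,350).

Run:
```python
from h import *
import pickle
ci=pickle.load(open("w3.pkl","rb")); i=cv2.imread("pics/w3.png"); g=cv2.cvtColor(i,6).astype(float)
k=330/800
def blob(u,v,r=3):
    U,V=int(round(90+u*k)),int(round(v*k)); w=g[V-r:V+r+1,U-r:U+r+1]; w=np.clip(np.median(w)-15-w,0,None)
    yy,xx=np.mgrid[V-r:V+r+1,U-r:U+r+1]; return [(w*xx).sum()/w.sum(),(w*yy).sum()/w.sum()]
s=ray("",[blob(*p) for p in((295,122),(495,126),(485,352),(298,350))],6,ci)
ang=lambda d:np.degrees(np.arctan2(d[1],d[0]))
print("screws",s.round(1).tolist(),s.mean(0).round(1),ang(s[0]-s[3]),ang(s[1]-s[2]),ang(s[0]-s[1])-90,ang(s[3]-s[2])-90)
h=ray("",[[90+354*k,107*k],[90+354*k,362*k]],3,ci);print("holes",h.round(1),np.linalg.norm(h[0]-h[1]),ang(h[0]-h[1]))
b=ray("",[[90+u*k,v*k] for u,v in((385,123),(407,123),(403,350),(381,350))],42,ci);print("bar top",b.round(1).tolist(),b.mean(0))
```

```text
screws [[575.4, 251.3, 6.0], [582.1, 145.4, 6.0], [462.5, 137.9, 6.0], [455.7, 243.7, 6.0]] [518.9 194.6   6. ] 3.630457092196894 3.5927574613470945 3.654431949114482 3.6758428146661117
holes [[585.6 220.4   3. ]
 [450.4 211.1   3. ]] 135.5167436013083 3.9445448578871014
bar top [[572.6, 202.5, 42.0], [573.5, 191.8, 42.0], [463.8, 184.5, 42.0], [462.9, 195.9, 42.0]] [518.20073587 193.68478666  42.        ]
```

Emit:
servo_tool --targets '[[[0.035, 0.002, -0.04, 0, 0, -0.0115], [0.035, 0.002, -0.05, 0, 0, 0], [0.035, 0.002, -0.05, 0, 0, 0], [0.035, 0.002, -0.05, 0, 0, 0], [0, 0.002, -0.05, 0, 0, 0]]]'

```text
clock: 3.17
tool_pos: [521.7, 191.5, 144.5]
eef_rot: [180.0, -0.1, 3.4]
force: [0.3, 0.7, 0.0]
grip_width: 1.003
grip_force: 0.0
```

Emit:
servo_tool --targets '[[[0, 0, -0.05, 0, 0, 0], [0, 0, -0.04, 0, 0, 0], [0, 0, -0.03, 0, 0, 0], [0, 0, 0, 0, 0, 0], [0, 0, 0, 0, 0, 0]]]'

```text
clock: 3.58
tool_pos: [519.2, 192.3, 73.9]
eef_rot: [180.0, 0.0, 3.4]
force: [0.0, 0.6, 1.5]
grip_width: 1.004
grip_force: 0.0
```

Emit:
servo_tool --targets '[[[0, 0.003, -0.026, 0, 0, 0.003], [0, 0, -0.02, 0, 0, 0], [0, 0, 0, 0, 0, 0], [0, 0, 0, 0, 0, 0]]]'

```text
clock: 3.92
tool_pos: [519.2, 195.2, 46.6]
eef_rot: [180.0, 0.0, 3.8]
force: [0.7, -0.6, 0.4]
grip_width: 0.999
grip_force: 0.0
```

Emit:
servo_tool --targets '[[[0, 0, 0, 0, 0, 0], [0, 0, 0, 0, 0, 0], [0, 0, 0, 0, 0, 0], [0, 0, 0, 0, 0, 0], [0, 0, 0, 0, 0, 0]]]' --fingers 0

```text
clock: 4.33
tool_pos: [519.1, 195.7, 46.4]
eef_rot: [-180.0, -0.0, 3.8]
force: [0.3, 0.6, -0.7]
grip_width: 0.692
grip_force: 0.0
```

Emit:
servo_tool --targets '[[[0, 0, 0, 0, 0, 0], [0, 0, 0, 0, 0, 0], [0, 0, 0, 0, 0, 0], [0, 0, 0, 0, 0, 0], [0, 0, 0, 0, 0, 0]]]'

```text
clock: 4.75
tool_pos: [519.0, 195.6, 46.0]
eef_rot: [180.0, 0.0, 3.8]
force: [-0.0, 0.1, 0.5]
grip_width: 0.334
grip_force: 0.0
```

Emit:
servo_tool --targets '[[[0, 0, 0, 0, 0, 0], [0, 0, 0, 0, 0, 0], [0, 0, 0, 0, 0, 0], [0, 0, 0, 0, 0, 0], [0, 0, 0, 0, 0, 0]]]'

```text
clock: 5.17
tool_pos: [519.1, 195.6, 46.0]
eef_rot: [-180.0, -0.0, 3.8]
force: [0.5, 0.4, 0.0]
grip_width: 0.124
grip_force: 30.0
```

Emit:
servo_tool --targets '[[[0, 0, 0, 0, 0, 0], [0, 0, 0, 0, 0, 0], [0, 0, 0, 0, 0, 0]]]'

```text
clock: 5.42
tool_pos: [519.0, 195.6, 46.0]
eef_rot: [-180.0, -0.0, 3.8]
force: [1.2, -0.5, -0.8]
grip_width: 0.129
grip_force: 30.0
```

Emit:
servo_tool --targets '[[[0, 0, 0.01, 0, 0, 0], [0, 0, 0.02, 0, 0, 0], [0, 0, 0.03, 0, 0, 0], [0, 0, 0.03, 0, 0, 0], [0, 0, 0.03, 0, 0, 0]]]'

```text
clock: 5.83
tool_pos: [518.9, 195.6, 119.8]
eef_rot: [-180.0, -0.0, 3.8]
force: [1.0, 1.2, -3.3]
grip_width: 0.125
grip_force: 30.0
```

Emit:
servo_tool --targets '[[[0, -0.01, 0.03, 0, 0, -0.005], [0, -0.02, 0.03, 0, 0, -0.005], [0, -0.03, 0.03, 0, 0, -0.005], [0, -0.04, 0.025, 0, 0, -0.005], [0, -0.04, 0, 0, 0, -0.005]]]'

```text
clock: 6.25
tool_pos: [519.7, 111.1, 191.5]
eef_rot: [-180.0, -0.3, 1.6]
force: [0.3, -0.5, -3.8]
grip_width: 0.123
grip_force: 30.0
```

Emit:
servo_tool --targets '[[[-0.002, -0.04, 0, 0, 0, -0.005], [-0.002, -0.04, 0, 0, 0, 0], [-0.002, -0.04, 0, 0, 0, 0], [-0.002, -0.04, 0, 0, 0, 0], [-0.002, -0.04, 0, 0, 0, 0]]]'

```text
clock: 6.67
tool_pos: [512.7, -9.5, 188.1]
eef_rot: [180.0, -0.0, 1.1]
force: [0.6, 0.2, -4.3]
grip_width: 0.124
grip_force: 30.0
```

Emit:
servo_tool --targets '[[[0, -0.04, 0, 0, 0, 0], [0, -0.04, 0, 0, 0, 0], [0, -0.03, 0, 0, 0, 0], [0, -0.02, 0, 0, 0, 0], [0, -0.01, 0, 0, 0, 0]]]'

```text
clock: 7.08
tool_pos: [512.9, -93.6, 187.7]
eef_rot: [180.0, -0.0, 1.1]
force: [0.0, 0.4, -4.1]
grip_width: 0.125
grip_force: 30.0
```

Emit:
servo_tool --targets '[[[0, 0, 0, 0, 0, 0], [0, 0, 0, 0, 0, 0], [0, 0, 0, 0, 0, 0]]]'

```text
clock: 7.33
tool_pos: [513.1, -91.6, 187.2]
eef_rot: [-180.0, 0.0, 1.2]
force: [-0.2, 1.3, -4.0]
grip_width: 0.125
grip_force: 30.0
```

Emit:
servo_tool --targets '[[[-0.0008, -0.0033, 0, 0, 0, -0.001], [0, 0, 0, 0, 0, 0], [0, 0, 0, 0, 0, 0], [0, 0, 0, 0, 0, 0]]]'

```text
clock: 7.67
tool_pos: [512.6, -94.1, 187.1]
eef_rot: [-180.0, -0.0, 1.1]
force: [-0.5, -0.7, -4.2]
grip_width: 0.124
grip_force: 30.0
```

Run:
```python
from h import *
import pickle
st=arm.read_state();ci=arm.camera_info("wrist"); i=arm.get_image("wrist"); pickle.dump(ci,open("w4.pkl","wb"))
cv2.imwrite("pics/w4.png",i); print(st["tool_pos"],st["eef_rot"],st["clock"])
T=st["tool_pos"]; a=np.radians(st["eef_rot"][2])
def W(x,y,z): return [T[0]+x*np.cos(a)-y*np.sin(a),T[1]+x*np.sin(a)+y*np.cos(a),z]
print("pred holes",proj("",[W(68,22,T[2]-43),W(60,53,T[2]-40),W(60,-53,T[2]-40)],ci).round(1),"pred far pin",proj("",[[580.2,-70.6,106]],ci))
cv2.imwrite("pics/w4b.png",cv2.resize(i,(800,600),interpolation=cv2.INTER_CUBIC))
```

```text
[512.5816113  -94.08628586 187.0647004 ] [-1.79997482e+02 -2.30018124e-03  1.06017939e+00] 7.6667
pred holes [[213.9 117. ]
 [161.8 131.1]
 [339.5 131.1]] pred far pin [[219.85069967 115.4735169 ]]
```

View pics/w4b.png

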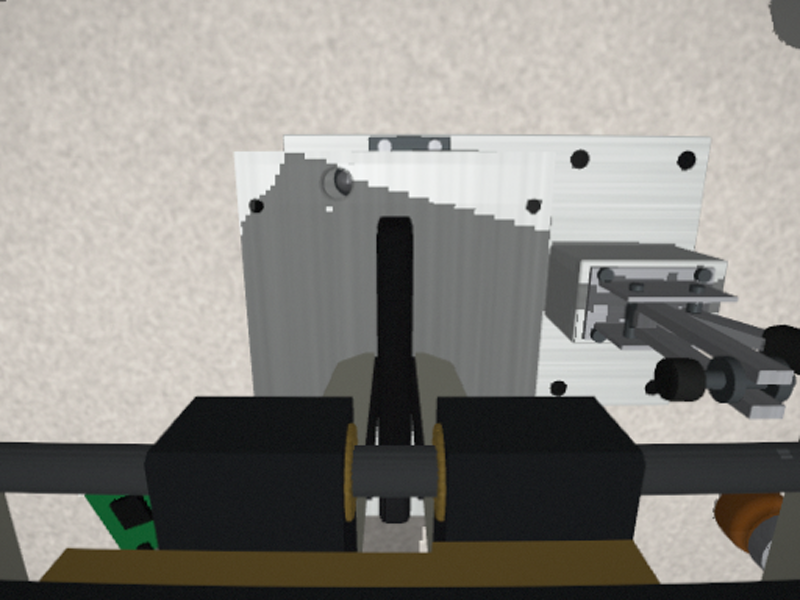

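The wrist view shows the far pin inside the cover's hole: hole at (338,183), pin tip at (343,181) in 800 px. The hole needs to go about 1.5 mm in +y. The clamp's pad at (680,380) is clear of the gripper.

Emit:
servo_tool --targets '[[[0.0003, 0.0024, -0.01, 0, 0, 0], [0, 0, -0.015, 0, 0, 0], [0, 0, -0.015, 0, 0, 0], [0, 0, -0.01, 0, 0, 0], [0, 0, 0, 0, 0, 0]]]'

```text
clock: 8.13
tool_pos: [512.0, -92.8, 154.8]
eef_rot: [-180.0, 0.2, 1.0]
force: [-0.4, -0.2, -4.3]
grip_width: 0.125
grip_force: 30.0
```

Emit:
servo_tool --targets '[[[0, 0, 0, 0, 0, 0], [0, 0, 0, 0, 0, 0], [0, 0, 0, 0, 0, 0]]]'

```text
clock: 8.38
tool_pos: [512.9, -93.0, 157.5]
eef_rot: [180.0, -0.0, 1.0]
force: [-0.7, 0.6, -4.6]
grip_width: 0.126
grip_force: 30.0
```

Run:
```python
from h import *
st=arm.read_state(); i=arm.get_image("wrist"); cv2.imwrite("pics/w5.png",i); print(st["tool_pos"],st["force"],st["clock"])
cv2.imwrite("pics/w5c.png",cv2.resize(i[85:165,140:360],(800,291),interpolation=cv2.INTER_CUBIC))
```

```text
[512.91651214 -92.99337249 157.47038718] [-0.73111192  0.55810983 -4.61129858] 8.3833
```

View pics/w5c.png

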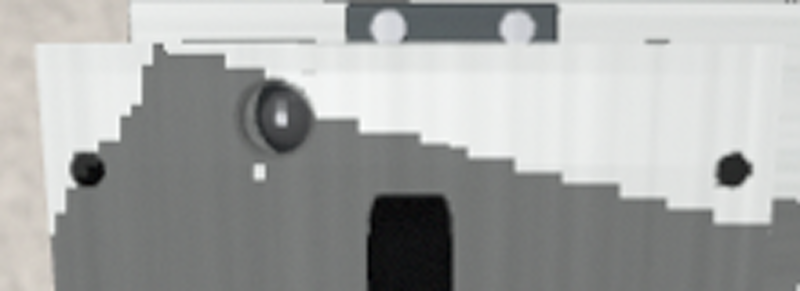

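The far pin (281,117) sits inside the hole (278,117), centred allowing for perspective, so I'm lowering.

Emit:
servo_tool --targets '[[[0, 0, -0.005, 0, 0, 0], [0, 0, -0.006, 0, 0, 0], [0, 0, -0.006, 0, 0, 0], [0, 0, -0.006, 0, 0, 0], [0, 0, 0, 0, 0, 0]]]'

```text
clock: 8.85
tool_pos: [512.4, -92.8, 142.2]
eef_rot: [-180.0, 0.1, 1.0]
force: [-0.5, 0.3, -4.5]
grip_width: 0.128
grip_force: 30.0
```

Emit:
servo_tool --targets '[[[0, 0, -0.005, 0, 0, 0], [0, 0, -0.005, 0, 0, 0], [0, 0, 0, 0, 0, 0], [0, 0, 0, 0, 0, 0]]]'

```text
clock: 9.18
tool_pos: [512.7, -92.9, 137.1]
eef_rot: [-180.0, 0.0, 1.0]
force: [0.7, 0.4, -3.9]
grip_width: 0.123
grip_force: 30.0
```

Emit:
servo_tool --targets '[[[0, 0, -0.004, 0, 0, 0], [0, 0, -0.005, 0, 0, 0], [0, 0, -0.005, 0, 0, 0], [0, 0, 0, 0, 0, 0], [0, 0, 0, 0, 0, 0]]]'

```text
clock: 9.6
tool_pos: [512.6, -92.9, 128.6]
eef_rot: [-180.0, 0.0, 1.0]
force: [0.7, -0.4, -4.4]
grip_width: 0.128
grip_force: 30.0
```

Emit:
servo_tool --targets '[[[0, 0, -0.004, 0, 0, 0], [0, 0, -0.004, 0, 0, 0], [0, 0, -0.002, 0, 0, 0], [0, 0, 0, 0, 0, 0], [0, 0, 0, 0, 0, 0]]]'

```text
clock: 10.02
tool_pos: [512.7, -92.9, 122.8]
eef_rot: [-180.0, 0.0, 1.0]
force: [0.3, 0.2, -3.3]
grip_width: 0.13
grip_force: 30.0
```

Emit:
servo_tool --targets '[[[0, 0, -0.002, 0, 0, 0], [0, 0, 0, 0, 0, 0], [0, 0, 0, 0, 0, 0], [0, 0, 0, 0, 0, 0]]]'

```text
clock: 10.35
tool_pos: [512.8, -92.9, 121.7]
eef_rot: [180.0, -0.0, 1.0]
force: [0.4, 0.0, -3.8]
grip_width: 0.124
grip_force: 30.0
```

Emit:
servo_tool --targets '[[[0, 0, -0.002, 0, 0, 0], [0, 0, -0.002, 0, 0, 0], [0, 0, 0, 0, 0, 0], [0, 0, 0, 0, 0, 0]]]'

```text
clock: 10.68
tool_pos: [512.7, -92.9, 119.1]
eef_rot: [-180.0, 0.0, 1.0]
force: [0.8, -1.0, -3.8]
grip_width: 0.125
grip_force: 30.0
```

Emit:
servo_tool --targets '[[[0, 0, -0.0015, 0, 0, 0], [0, 0, -0.0015, 0, 0, 0], [0, 0, 0, 0, 0, 0], [0, 0, 0, 0, 0, 0]]]'

```text
clock: 11.02
tool_pos: [512.9, -93.0, 118.0]
eef_rot: [180.0, -0.0, 1.0]
force: [-3.5, 0.9, 5.1]
grip_width: 0.131
grip_force: 30.0
```

Contact came at TCP 118.0, exactly the seat height (118 = 72 + 46). Releasing.

Emit:
servo_tool --targets '[[[0, 0, 0, 0, 0, 0], [0, 0, 0, 0, 0, 0], [0, 0, 0, 0, 0, 0], [0, 0, 0, 0, 0, 0], [0, 0, 0, 0, 0, 0]]]' --fingers 0.5

```text
clock: 11.43
tool_pos: [512.8, -92.9, 117.4]
eef_rot: [-180.0, -0.0, 1.0]
force: [-0.4, 0.1, -0.2]
grip_width: 0.435
grip_force: 0.0
```

Emit:
servo_tool --targets '[[[0, 0, 0, 0, 0, 0], [0, 0, 0.02, 0, 0, 0], [0, 0, 0.04, 0, 0, 0], [0, 0, 0.06, 0, 0, 0], [0, 0, 0.06, 0, 0, 0]]]'

```text
clock: 11.85
tool_pos: [512.2, -92.8, 227.1]
eef_rot: [-180.0, 0.1, 1.0]
force: [1.5, -0.7, 0.4]
grip_width: 0.501
grip_force: 0.0
```

Emit:
servo_tool --targets '[[[-0.05, 0, 0.06, 0, 0, 0], [-0.05, 0, 0.06, 0, 0, 0], [-0.05, 0, 0, 0, 0, 0], [0, 0, 0, 0, 0, 0], [0, 0, 0, 0, 0, 0]]]'

```text
clock: 12.27
tool_pos: [428.7, -93.0, 291.2]
eef_rot: [180.0, -0.2, 1.0]
force: [-0.3, 0.1, 0.4]
grip_width: 0.501
grip_force: 0.0
```

Run:
```python
from h import *
import pickle
st=arm.read_state();ci=arm.camera_info("wrist"); i=arm.get_image("wrist"); pickle.dump(ci,open("w6.pkl","wb"))
cv2.imwrite("pics/w6.png",i); print(st["tool_pos"],st["force"],st["clock"])
cv2.imwrite("pics/w6b.png",cv2.resize(i,(800,600),interpolation=cv2.INTER_CUBIC))
```

```text
[428.74721406 -92.96322316 291.22478576] [-0.2898513   0.06436037  0.40620411] 12.2667
```

View pics/w6b.png

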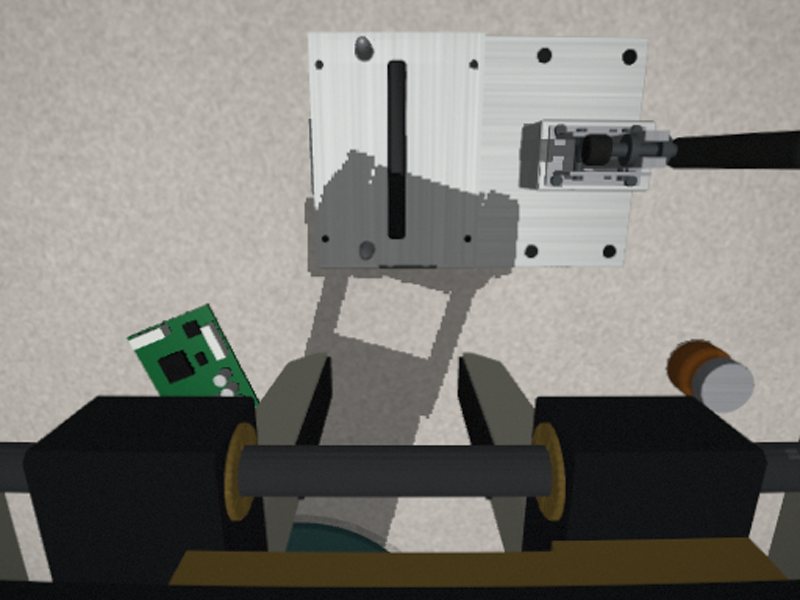

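The view shows the cover seated, with both pins through their holes at (364,48) and (366,250). The clamp handle is free on the right at (700–800,150). Next I'll close the fingers, turn the gripper 90° and go to just behind the handle.

Emit:
servo_tool --targets '[[[0.011, -0.02, 0, 0, 0, 0.075], [0.011, -0.02, 0, 0, 0, 0.075], [0.011, -0.02, 0, 0, 0, 0.075], [0.011, -0.02, 0, 0, 0, 0.075], [0.011, -0.02, 0, 0, 0, 0.075]]]' --fingers 0

```text
clock: 12.73
tool_pos: [463.3, -153.5, 288.6]
eef_rot: [-179.9, 0.1, 35.1]
force: [-0.7, 0.1, -0.1]
grip_width: 0.188
grip_force: 0.0
```

Emit:
servo_tool --targets '[[[0.011, -0.02, 0, 0, 0, 0.075], [0.011, -0.02, 0, 0, 0, 0.075], [0.011, -0.02, 0, 0, 0, 0.075], [0.011, -0.02, 0, 0, 0, 0.075], [0.011, -0.02, 0, 0, 0, 0.075]]]'

```text
clock: 13.15
tool_pos: [496.4, -213.6, 288.4]
eef_rot: [-179.9, -0.0, 68.9]
force: [0.4, 1.0, -0.5]
grip_width: -0.0
grip_force: 0.0
```

Emit:
servo_tool --targets '[[[0.011, -0.02, 0, 0, 0, 0.075], [0.011, -0.02, 0, 0, 0, 0.075], [0.011, -0.02, 0, 0, 0, 0.075], [0, 0, 0, 0, 0, 0.025], [0, 0, 0, 0, 0, 0]]]'

```text
clock: 13.57
tool_pos: [516.0, -249.4, 288.0]
eef_rot: [-179.9, -0.1, 91.1]
force: [-1.3, 0.1, 0.1]
grip_width: 0.006
grip_force: 0.0
```

Emit:
servo_tool --targets '[[[0, 0, 0, 0, 0, 0], [0, 0, 0, 0, 0, 0], [0, 0, 0, 0, 0, 0]]]'

```text
clock: 13.82
tool_pos: [515.3, -248.7, 289.3]
eef_rot: [-180.0, -0.0, 91.0]
force: [-0.2, -0.9, 0.4]
grip_width: 0.004
grip_force: 0.0
```

Emit:
servo_tool --targets '[[[0, -0.01, -0.02, 0, 0, 0], [0, 0, -0.03, 0, 0, 0], [0, 0, -0.03, 0, 0, 0], [0, 0, -0.03, 0, 0, 0], [0, 0, -0.03, 0, 0, 0]]]'

```text
clock: 14.23
tool_pos: [514.9, -255.0, 203.8]
eef_rot: [-180.0, -0.0, 91.0]
force: [-0.3, -0.8, 0.5]
grip_width: 0.006
grip_force: 0.0
```

Emit:
servo_tool --targets '[[[0, -0.01, 0, 0, 0, 0], [0, -0.01, -0.003, 0, 0, 0], [0, -0.01, -0.004, 0, 0, 0], [0, -0.01, -0.005, 0, 0, 0], [0, 0, 0, 0, 0, 0]]]'

```text
clock: 14.65
tool_pos: [515.3, -280.3, 198.5]
eef_rot: [180.0, 0.0, 91.0]
force: [0.4, 0.5, -0.5]
grip_width: 0.006
grip_force: 0.1
```

Emit:
servo_tool --targets '[[[0, -0.0165, -0.011, 0, 0, 0], [0, -0.0165, -0.013, 0, 0, 0], [0, -0.013, -0.0145, 0, 0, 0], [0, -0.013, -0.0145, 0, 0, 0], [0, 0, 0, 0, 0, 0]]]'

```text
clock: 15.07
tool_pos: [514.6, -315.4, 163.9]
eef_rot: [-179.9, -0.1, 91.0]
force: [-2.1, 0.9, -1.0]
grip_width: 0.007
grip_force: 0.0
```

Emit:
servo_tool --targets '[[[0.001, -0.0075, -0.014, 0, 0, 0], [0, -0.0075, -0.014, 0, 0, 0], [0, 0, 0, 0, 0, 0], [0, 0, 0, 0, 0, 0]]]'

```text
clock: 15.4
tool_pos: [515.6, -323.3, 148.8]
eef_rot: [-179.9, -0.0, 91.0]
force: [-0.8, -0.0, 0.3]
grip_width: 0.001
grip_force: 0.0
```

Emit:
servo_tool --targets '[[[0, -0.004, -0.01, 0, 0, 0], [0, -0.004, -0.01, 0, 0, 0], [0, 0, 0, 0, 0, 0], [0, 0, 0, 0, 0, 0]]]'

```text
clock: 15.73
tool_pos: [515.7, -328.2, 137.2]
eef_rot: [-180.0, -0.0, 91.0]
force: [0.3, -0.0, 0.7]
grip_width: 0.008
grip_force: 0.0
```

Emit:
servo_tool --targets '[[[0, 0, -0.005, 0, 0, 0], [0, 0, -0.004, 0, 0, 0], [0, 0, 0, 0, 0, 0], [0, 0, 0, 0, 0, 0]]]'

```text
clock: 16.07
tool_pos: [515.9, -328.3, 132.5]
eef_rot: [180.0, 0.0, 91.0]
force: [0.0, -2.2, 3.2]
grip_width: 0.007
grip_force: 1.2
```

Emit:
servo_tool --targets '[[[0, 0, -0.003, 0, 0, 0], [0, 0, -0.002, 0, 0, 0], [0, 0, 0, 0, 0, 0], [0, 0, 0, 0, 0, 0]]]'

```text
clock: 16.4
tool_pos: [516.1, -328.6, 131.1]
eef_rot: [179.9, 0.1, 91.0]
force: [-5.0, 0.7, 16.1]
grip_width: 0.003
grip_force: 8.5
```

Emit:
servo_tool --targets '[[[0, 0, -0.003, 0, 0, 0], [0, 0, 0, 0, 0, 0], [0, 0, 0, 0, 0, 0]]]'

```text
clock: 16.65
tool_pos: [516.2, -328.7, 130.8]
eef_rot: [179.9, 0.1, 91.0]
force: [-10.6, 3.5, 29.9]
grip_width: 0.006
grip_force: 15.1
```

The handle is hard on its stop, at the height predicted for closed. Retreating straight up.

Emit:
servo_tool --targets '[[[0, 0, 0.015, 0, 0, 0], [0, 0, 0.04, 0, 0, 0], [0, 0, 0.06, 0, 0, 0], [0, 0, 0.06, 0, 0, 0], [0, -0.03, 0.06, 0, 0, 0]]]'

```text
clock: 17.07
tool_pos: [515.7, -344.2, 270.0]
eef_rot: [-180.0, -0.1, 91.1]
force: [-0.2, -0.8, -0.2]
grip_width: 0.004
grip_force: 0.0
```

Emit:
servo_tool --targets '[[[-0.02, -0.05, 0.05, 0, 0, 0], [-0.02, -0.05, 0.05, 0, 0, 0], [0, 0, 0, 0, 0, 0], [0, 0, 0, 0, 0, 0], [0, 0, 0, 0, 0, 0]]]'

```text
clock: 17.48
tool_pos: [493.1, -402.5, 324.0]
eef_rot: [-179.9, -0.1, 91.0]
force: [-0.2, -0.2, -1.0]
grip_width: 0.004
grip_force: 0.0
```

Run:
```python
from h import *
i=arm.get_image("scene"); cv2.imwrite("pics/s1.png",i); print(arm.read_state()["tool_pos"],arm.read_state()["force"],arm.read_state()["clock"])
old=cv2.imread("pics/scene0.png"); yw=np.radians(1.05)
W=lambda y,z,x=0:[512.7+x-np.sin(yw)*y,-93+y+x*np.sin(yw),z]
for t in (75,6,12,18,30):
    a=np.radians(t); P=[W(-155-r*np.cos(a),98+r*np.sin(a)) for r in(60,75,90,105)]
    q=proj("scene",P).round().astype(int); print(t,q[-1],"old",[int(old[v,u].mean()) for u,v in q],"new",[int(i[v,u].mean()) for u,v in q])
# handle grip: dark contour angle, in the plane x_f=0
hv=cv2.cvtColor(i,6); a0=proj("scene",[W(-235,108)])[0].astype(int); m=(hv<60).astype(np.uint8)
n,l,s,c=cv2.connectedComponentsWithStats(m); k=l[a0[1],a0[0]]; print(k,s[k],c[k],"pred mid",proj("scene",[W(-155-78*np.cos(.105),98+78*np.sin(.105))]))
# pad over cover
print("pad px",proj("scene",[W(-45,88)]),[int(x) for x in i[tuple(proj("scene",[W(-45,90)])[0].astype(int)[::-1])]])
```

```text
[ 493.19284291 -402.09748281  323.56551841] [ 0.24931744  0.74859581 -1.13048665] 17.5333
75 [147 246] old [26, 51, 95, 186] new [214, 189, 100, 103]
6 [128 287] old [198, 128, 192, 203] new [26, 25, 14, 13]
12 [128 284] old [204, 189, 205, 208] new [23, 39, 23, 61]
18 [128 281] old [209, 206, 206, 210] new [68, 98, 101, 103]
30 [129 273] old [211, 204, 204, 204] new [102, 97, 101, 99]
115 [124 274  28  19 204] [136.8627451  283.17156863] pred mid [[136.97306276 282.08705311]]
pad px [[191.10959216 250.45083823]] [114, 109, 112]
```

```bash
python3 -c "
from cell import arm
print(arm.job_done())"
```

```text
the job is handed in; nothing more can be done
None
```

The cover is seated flush on both guide pins and the clamp handle is down at its stop; the job was handed in at about 17.5 s of the 56 s allowed, but no verdict came back, and I did not measure the clamp pad's pressure on the cover.

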